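Retaining bar under the hooks of a sloping tile stand

TASK

Lay the long aluminium bar across the face of the tile on the sloping stand, its ends under the two steel hooks, and push it gently up the slope until it is home in both hooks (they are set a little higher or lower each time) and both sprung catches have snapped up behind it. Leave it there flat on both hook seats and centred, sticking out about equally on both sides. The shorter bar is not wanted: leave it and everything else on the bench where it is.

Things in the scene. Friction and masses are not known exactly. Their poses are not given: they have to be found in the camera images.
- long_bar: The retaining bar: plain rectangular aluminium bar 300 long x 30 wide x 14 thick, about 0.3 kg, same all round, lying flat on the bench. Origin: centre of its underside. y axis along its length, x across its 30 mm width, z up through its thickness.
- cradle: Fixed plywood board of the stand, 240 up the slope x 300 wide, sloping 32 deg, low edge towards the robot. Tilted frame: x up the slope, y level to the left, z square off the board. Origin: midway between the two dark steel hooks, on the plane of their seats, 105 mm above the bench. The hooks slide in slots, locked together with their back walls at x=h; h is 0 to 30 mm, not reported.
- catch_left (a joint): Left hook (y=+117.5, 25 wide), mouth down the slope: seat at z=0 from x=h-24 to its back wall at x=h, lip over x>h-14 at z=18 to 24; the bar enters only parallel to the slope. Catch: sprung leaf 12 wide from its pivot at x=h-65 to its tip at x=h-32, z=5, 4 N. Value 0 up, 0.15 pressed level with the seat. It snaps up behind the bar within 1.5 mm of home (centre at x=h-15).
- catch_right (a joint): The same catch at the right hook (y=-117.5), which is the left one's twin.
- tile_face (a point): Centre of the face of the terracotta tile, 180 x 180, fixed on the board between the hooks: its face is 14 mm below the plane of the hook seats (cradle z=-14). A wooden ledge 14 wide runs below the tile at cradle x=-98, its top at z=-12.
- short_bar: A second plain aluminium bar of the same section, 200 x 30 x 14, too short to reach both hooks; lies flat beside the long one (either may be the nearer). Origin: centre of underside, y along its length. Not to be disturbed.
- mug: White ceramic mug, 76 across, 85 tall, bystander. Origin: centre of its underside.
- sponge: Sponge-brown block 100 x 65 x 40 beyond the bars, bystander. Origin: centre of underside.
- bottle: Amber bottle with black cap, 72 across, 240 tall, bystander. Origin: centre of underside.
- brush: Brush lying on the bench, bystander. Origin: on its underside; lies along its x axis.
- float: Flat wooden float 130 x 70 x 18 lying on the bench, bystander. Origin: centre of underside.

How it is judged:
By the outcome, as a careful person would: the job done as asked, in the order asked, and still so for the second after the job is handed in, with the robot touching nothing.
It also fails if it takes over 45 s, if anything falls off the work surface, if the arm or the gripper's body presses on something with over 40 N, if the wrist force passes 120 N, or if a joint passes its speed limit or range.

ROBOT

A 6-joint arm with a two-finger parallel gripper is mounted at the origin on the work surface. World frame = base frame: x ahead of the robot, y to its left, z up, the work surface at z = 0. Lengths are in m, angles in rad, forces in N, time in s.
With the tool pointing down it reaches from about 0.4 to 0.825 m from the base axis. Payload 7 kg.
Tool frame: the origin (TCP) lies at the very end of the fingers, on their centre line; the grasp point (between the pads) lies 19 mm behind it; z points along the fingers, x is the direction in which the jaws open and shut, and the axes are right-handed (so a half turn about z gives the same grasp; the last joint's range is limited). The gripper opens to 88 mm and grips with 3 to 60 N. Pads are 19 mm wide; open, the fingers measure 130 mm over their backs; the gripper's body (78 mm by 193 mm) begins 47 mm behind the grasp point.
Start: joints at [1.427, 0.359, 0.012, 0, -1.224, -0.288], TCP at [0.282, 0.613, 0.227] pointing down, gripper open.
Joint ranges: [-3.07, 3.07], [-1.43, 2.12], [-1.02, 1.25], [-3.03, 1.67], [-3.05, -0], [-3.03, 3.03]. Speed limits (rad/s): [2.39, 2.39, 3.01, 3.14, 3.14, 3.14].

INTERFACE

Orientations are given as [roll, pitch, yaw] about the fixed x, y, z axes, in that order (R = Rz(yaw) Ry(pitch) Rx(roll)).
In Python, from station import telemetry, grab_frame, arm, regions_of, pinpoint gives the robot as it stands. The module is installed in compiled form; this text tells all that it offers.
- The arm moves only by the shell command python3 -m inch 'ROWS' [FORCE]. ROWS is text: rows parted by semicolons, each of 7 numbers parted by spaces: the opening, from 0 (shut) to 1 (fully open), then the shift along the world's x, y, z in cm, then the turn, a rotation vector about the world's x, y, z in degrees. A call has 1 to 12 rows; each row is the pose to reach, as a shift and turn from the pose measured when the call began; what a row does not reach only later rows make up. A row lasts 1/8 s, in which the tool goes at most 62.5 mm and 10.7 degrees, less where a joint would pass 70% of its speed; a pose out of reach is approached as far as the arm can. A call with a gripper value outside its range is refused whole. The fingers move at their own pace and stop on an object; FORCE is the grip in N (left out, the last holds). Time passes only in rows, so rows that repeat a pose let the fingers close. It gives the time, the measured TCP pose, the force and the opening at its end, in the units of the state.
- telemetry.get_state(): the state, without advancing time (a new reading comes with each control period).
- grab_frame(name): name is "scene" or "top" or "wrist"; returns a dict with "pixels" (480x640x3 uint8, red, green, blue), "fx", "fy", "cx", "cy" (pixels), "dist_coeffs" ([k1, k2, p1, p2, k3] as OpenCV has them; the pictures are not rectified), "R" (3x3) and "t" (3): a world point X has camera coordinates R X + t. Camera axes: x right, y down, z forward; pixel columns grow to the right and rows downward; lengths in m; the calibration is good to about 2 mm. A picture is of the moment at which its call begins. There is no depth.
- arm.job_done(): hands the job in, once; it reports no verdict.
Trained networks look in the newest picture that a camera, given by its name, has taken for a name from the list of things; names that differ only in an ending like _2 or _b are one class to them, and where a whole thing is asked for, a point or a joint stands for the part that bears it (a point fixed in the world has none). Each returns a list of dicts, best first, with "p" (0 to 1); they miss things now and then, are a little off and sometimes report something else, mostly with a low value. They report only what shows in the picture. A call takes as long as a camera call.
- regions_of(camera, name): "pixels" (480x640 bool, what is visible of it) and "bbox" ([left, top, right, bottom] in pixels, round what is visible of it).
- pinpoint(camera, name): "location" ([column, row] in pixels: a listed point, or the origin of a listed thing).
The state is a dict: "t": time; "q": joint angles; "qd": joint speeds; "joint_efforts": joint torques, N m; "eef_pos": TCP position; "ee_rot": TCP orientation; "force": force on the tool from outside, world axes, zero at the start; "moment": the same for the moment, N m; "width": finger opening in m.
Only numpy, scipy, OpenCV 4.12 (cv2) and the standard library are available. Lean on these libraries where they do the work, as an engineer would, in place of code of your own. Each camera call takes 0.05 s, during which the arm holds its last target. There are 200 camera calls.

## Working session

There is one attempt and no reset: what is moved stays moved. The work goes in short steps, Python scripts to look and compute and a shell command to move; the robot and the scene stay as the last step left them, time stands still between calls to the robot, and variables do not carry over. Pictures are saved under pics/ and viewed, about 8 in all and at most 12, crops included, and the job is handed in when it is done.

```bash
mkdir -p pics; cat > h.py <<'E'
import numpy as np, cv2
from station import telemetry, grab_frame, arm, regions_of, pinpoint
def K(f): return np.array([[f['fx'],0,f['cx']],[0,f['fy'],f['cy']],[0,0,1.]])
def ray(f,uv):
    p=cv2.undistortPoints(np.array(uv,float).reshape(-1,1,2),K(f),np.array(f['dist_coeffs'])).reshape(-1,2)
    R=np.array(f['R']);t=np.array(f['t'])
    return -R.T@t, np.c_[p,np.ones(len(p))]@R
def onplane(f,uv,z):
    c,d=ray(f,uv); return c+d*((z-c[2])/d[:,2])[:,None]
def proj(f,X):
    R=np.array(f['R']);t=np.array(f['t'])
    return cv2.projectPoints(np.array(X,float).reshape(-1,3),cv2.Rodrigues(R)[0],t,K(f),np.array(f['dist_coeffs']))[0].reshape(-1,2)
def save(f,n): cv2.imwrite('pics/'+n,f['pixels'][:,:,::-1])
E
python3 - <<'E'
from h import *
F={}
for c in ('scene','top'):
    f=F[c]=grab_frame(c); save(f,c+'0.png')
    print(c,'cam',(-np.array(f['R']).T@np.array(f['t'])).round(3))
    for n in ('long_bar','short_bar','cradle','tile_face','catch_left','catch_right','mug','sponge','bottle','brush','float'):
        r=pinpoint(c,n); print(n,[(np.round(a['location'],1).tolist(),round(a['p'],2)) for a in r[:2]],end=' ')
        if n in('long_bar','short_bar'):
            for a in regions_of(c,n)[:2]:
                m=a['pixels'].astype(np.uint8)
                cs=max(cv2.findContours(m,0,1)[0],key=cv2.contourArea)
                w=onplane(f,cs.reshape(-1,2),.014)[:,:2].astype(np.float32)
                print(' rect',round(a['p'],2),cv2.minAreaRect(w),end='')
        if r: print(onplane(f,[r[0]['location']],0).round(3))
        else: print()
print(telemetry.get_state())
E
```

```text
scene cam [ 1.429 -0.459  0.89 ]
long_bar [([236.2, 270.4], 0.69), ([394.2, 234.5], 0.43)]  rect 0.93 ((0.4434729218482971, -0.34685805439949036), (0.033782295882701874, 0.252293199300766), 81.86792755126953)[[ 0.469 -0.36  -0.   ]]
short_bar [([289.2, 250.7], 0.84)]  rect 0.64 ((0.44909030199050903, -0.1876349002122879), (0.036525528877973557, 0.21260328590869904), 87.11979675292969)[[ 0.435 -0.186  0.   ]]
cradle [([396.0, 233.0], 0.88)] [[0.467 0.17  0.   ]]
tile_face [([393.2, 236.7], 0.91)] [[0.481 0.152 0.   ]]Traceback (most recent call last):
  File "<stdin>", line 7, in <module>
ValueError: it knows: bottle, brush, cradle, float, long_bar, mug, short_bar, sponge, tile_face
```

View pics/scene0.png

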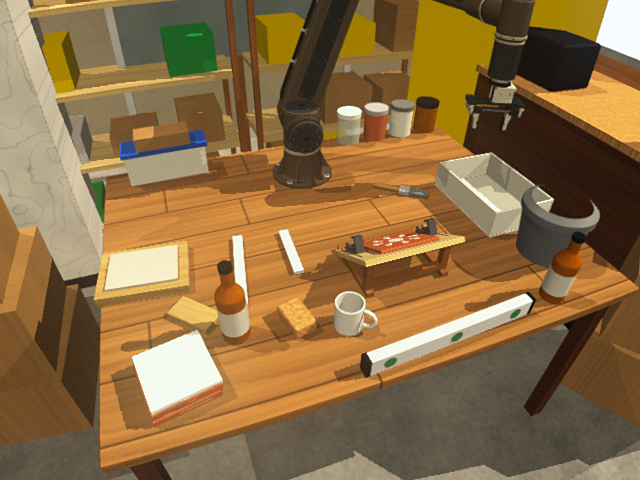

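The scene view shows the stand at about (400,245) from behind. The short bar is at (290,250), and the long bar at (238,268) is partly hidden by the bottle at (232,305).

```bash
python3 - <<'E'
from h import *
for c in ('top',):
    f=grab_frame(c); save(f,c+'0.png')
    print(c,'cam',(-np.array(f['R']).T@np.array(f['t'])).round(3),f['fx'])
    for n in ('long_bar','short_bar','cradle','tile_face','mug','sponge','bottle','brush','float'):
        r=pinpoint(c,n); print(n,[(np.round(a['location'],1).tolist(),round(a['p'],2)) for a in r[:2]],end=' ')
        if n in('long_bar','short_bar','cradle','tile_face') :
          try:
            for a in regions_of(c,n)[:2]:
                m=a['pixels'].astype(np.uint8)
                cs=max(cv2.findContours(m,0,1)[0],key=cv2.contourArea)
                w=onplane(f,cs.reshape(-1,2),.014 if 'bar' in n else .1)[:,:2].astype(np.float32)
                print(' rect',round(a['p'],2),cv2.minAreaRect(w),end='')
          except ValueError as e: print(e)
        if r: print(onplane(f,[r[0]['location']],.1 if n in('cradle','tile_face') else 0).round(3))
        else: print()
print(telemetry.get_state())
E
```

```text
top cam [ 0.346 -0.122  1.282] 434.5189079669544
long_bar [([317.4, 180.3], 0.16)]  rect 0.94 ((0.4688066244125366, -0.34692344069480896), (0.03275442495942116, 0.2987581193447113), 80.55487060546875) rect 0.2 ((0.2512567937374115, 0.3002941608428955), (0.20110632479190826, 0.04431232437491417), 53.1785774230957)[[ 0.749 -0.121  0.   ]]
short_bar [([337.1, 279.8], 0.9)]  rect 0.86 ((0.44130030274391174, -0.18396036326885223), (0.03384402021765709, 0.19932343065738678), 87.07609558105469) rect 0.43 ((0.6237160563468933, 0.10852330923080444), (0.25222158432006836, 0.3335486650466919), 0.9660974144935608)[[ 0.444 -0.182  0.   ]]
cradle [([238.7, 227.2], 0.69)]  rect 0.75 ((0.5888822674751282, -0.473987877368927), (0.12012261152267456, 0.07023034244775772), 43.945133209228516) rect 0.68 ((0.6027307510375977, 0.09284058213233948), (0.2343338578939438, 0.31793543696403503), 0.5753510594367981)[[0.58  0.096 0.1  ]]
tile_face [([239.3, 223.0], 0.69)]  rect 0.75 ((0.6036951541900635, 0.09147483855485916), (0.23753075301647186, 0.3136790692806244), 0.972008466720581)[[0.592 0.095 0.1  ]]
mug [
[... 211 characters left out ...]
  ]]
float [([442.6, 230.7], 0.6)] [[ 0.595 -0.501  0.   ]]
{'t': 1.05, 'q': array([ 1.42709715e+00,  3.58614149e-01,  1.19327321e-02, -8.69222243e-06,
       -1.22413235e+00, -2.88068815e-01]), 'qd': array([-0.00011918,  0.00176383,  0.00091481,  0.00045258, -0.0002544 ,
       -0.00075025]), 'joint_efforts': array([-2.29408188e-04, -5.82397521e+01,  2.93303615e+01,  7.00233445e+00,
        1.25521113e-02, -1.07566342e-05]), 'eef_pos': array([0.28249654, 0.61302232, 0.22656479]), 'ee_rot': array([ 3.14158977e+00, -1.90466974e-05, -2.00256727e+00]), 'force': array([-0.11134358, -1.027891  , -0.78278923]), 'moment': array([ 0.04560399,  0.03793988, -0.00598103]), 'width': 0.08772932216098764}
```

View pics/top0.png

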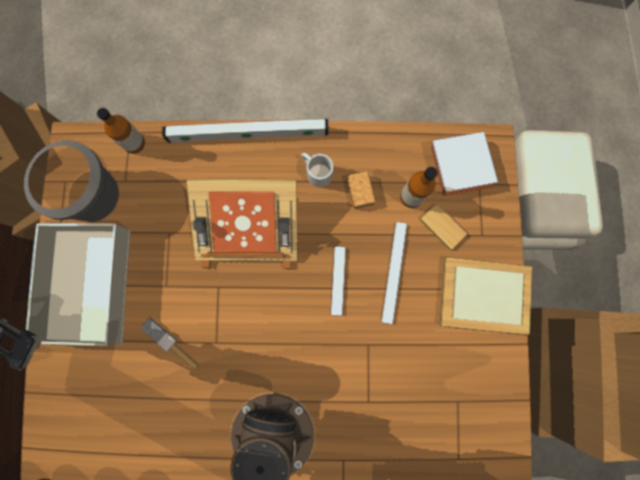

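The top view agrees with the networks. The long bar runs from (400,224) to (388,322), the short bar is at (338,280), and the stand is centred at (241,223) with hooks at about (201,235) and (285,235). I'll move over the stand for a close wrist view on the way to the bar.

```bash
python3 -m inch '1 2 -5 2 0 0 -10; 1 4 -10 4 0 0 -20; 1 6 -16 6 0 0 -30;1 8 -21 8 0 0 -40;1 10 -26 10 0 0 -50;1 12 -31 12 0 0 -60;1 14 -36 13 0 0 -70;1 15 -41 14 0 0 -80;1 17 -46 15 0 0 -90;1 18 -52 15 0 0 -98;1 18 -52 15 0 0 -98;1 18 -52 15 0 0 -98'
python3 - <<'E'
from h import *
f=grab_frame('wrist'); save(f,'w1.png'); np.save('w1.npy',f,allow_pickle=True)
print('cam',(-np.array(f['R']).T@np.array(f['t'])).round(3),np.array(f['R']).round(3).tolist(),f['fx'])
for n in ('tile_face','cradle'): print(n,[(np.round(a['location'],1),round(a['p'],2)) for a in pinpoint('wrist',n)[:2]])
E
```

```text
t: 2.55
eef_pos: [0.4625, 0.0928, 0.3767]
ee_rot: [3.141, 0.0, 2.57]
force: [0.2, 0.3, -0.5]
width: 0.0878
cam [0.418 0.023 0.535] [[-0.841, 0.541, -0.001], [0.515, 0.801, 0.305], [0.165, 0.256, -0.952]] 375.2609739057484
tile_face [(array([213.7, 244.7]), 0.85)]
cradle [(array([217.7, 244. ]), 0.66)]
```

View pics/w1.png

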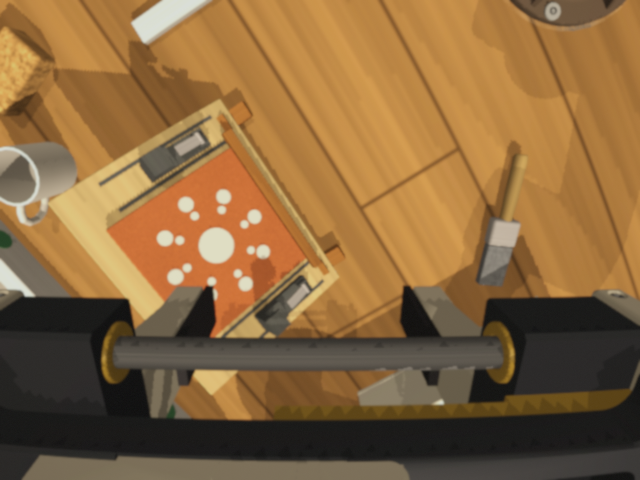

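The wrist view shows the whole stand: tile centre dot at (216,245), right hook and catch at (172,155), left hook and catch at (285,305). Next I'll fit the stand pose from the tile outline in the wrist and top views, then zoom in on the hooks.

```bash
cat >> h.py <<'E'
def C2W(p,P): # p=(x0,y0,yaw)
    a=np.radians(32);c,s=np.cos(p[2]),np.sin(p[2])
    Rz=np.array([[c,-s,0],[s,c,0],[0,0,1]]);Ry=np.array([[np.cos(a),0,-np.sin(a)],[0,1,0],[np.sin(a),0,np.cos(a)]])
    return np.array([p[0],p[1],.105])+np.array(P,float)@(Rz@Ry).T
E
python3 - <<'E'
from h import *
from scipy.optimize import least_squares
fw=np.load('w1.npy',allow_pickle=True).item(); ft=grab_frame('top')
def cont(f,ok):
    hsv=cv2.cvtColor(f['pixels'],cv2.COLOR_RGB2HSV)
    m=((hsv[...,0]<=11)&(hsv[...,1]>165)&(hsv[...,2]>100)).astype(np.uint8)
    m=cv2.morphologyEx(m,cv2.MORPH_OPEN,np.ones((3,3)))
    roi=np.zeros_like(m);roi[ok[1]:ok[3],ok[0]:ok[2]]=1
    c=max(cv2.findContours(m*roi,0,1)[0],key=cv2.contourArea).reshape(-1,2)
    k=(c[:,0]>ok[0])&(c[:,0]<ok[2]-1)&(c[:,1]>ok[1])&(c[:,1]<ok[3]-1)
    return c[k].astype(float)
cw=cont(fw,(90,130,330,280)); ct=cont(ft,(190,170,300,270)); print(len(cw),len(ct))
s=np.linspace(-.09,.09,200);o=np.full(200,.09);z=np.full(200,-.014)
E=np.concatenate([np.c_[s,o,z],np.c_[s,-o,z],np.c_[o,s,z],np.c_[-o,s,z]])
def res(p,only=None):
    r=[]
    for f,c in ((fw,cw),(ft,ct)):
        if only is not None and f is not only: continue
        q=proj(f,C2W(p,E)); r.append(np.min(np.linalg.norm(c[:,None]-q[None],axis=2),1))
    return np.concatenate(r)
for only in (fw,ft,None):
    r=least_squares(res,[.59,.095,0],args=(only,),loss='soft_l1',f_scale=.7,x_scale=[.01,.01,.02],diff_step=1e-3)
    print(r.x.round(4),np.degrees(r.x[2]).round(2),np.median(res(r.x,only)).round(2))
    if only is fw: p=r.x
print('dot',onplane(fw,[[216.3,245]],.105-.014*np.cos(np.radians(32))),C2W(p,[[0,0,-.014]]))
im=fw['pixels'][:,:,::-1].copy(); im=cv2.resize(im[90:350,40:360],None,fx=2.5,fy=2.5,interpolation=cv2.INTER_CUBIC)
def dl(P,col):
    q=((proj(fw,C2W(p,P))-[40,90]+.5)*2.5).astype(int); cv2.polylines(im,[q],False,col,1)
dl([[-.09,-.09,-.014],[.09,-.09,-.014],[.09,.09,-.014],[-.09,.09,-.014],[-.09,-.09,-.014]],(255,255,0))
for y in (.105,-.105): # ticks, inner hook side, lip top z=24: x every 10 mm
    for x in np.arange(-.03,.031,.01):
        w=.014 if abs(x)<1e-6 else .007
        dl([[x,y,.024],[x,y-np.sign(y)*w,.024]],(0,255,0))
cv2.imwrite('pics/fit1.png',im); print(im.shape)
E
```

```text
96 306
[ 0.5987  0.0587 -0.3563] -20.41 8.03
[0.5836 0.0911 0.0127] 0.73 1.21
[0.5845 0.0742 0.0193] 1.1 5.65
dot [[0.59503522 0.08716851 0.09312733]] [[0.60561096 0.05612427 0.09312733]]
(650, 800, 3)
```

View pics/fit1.png

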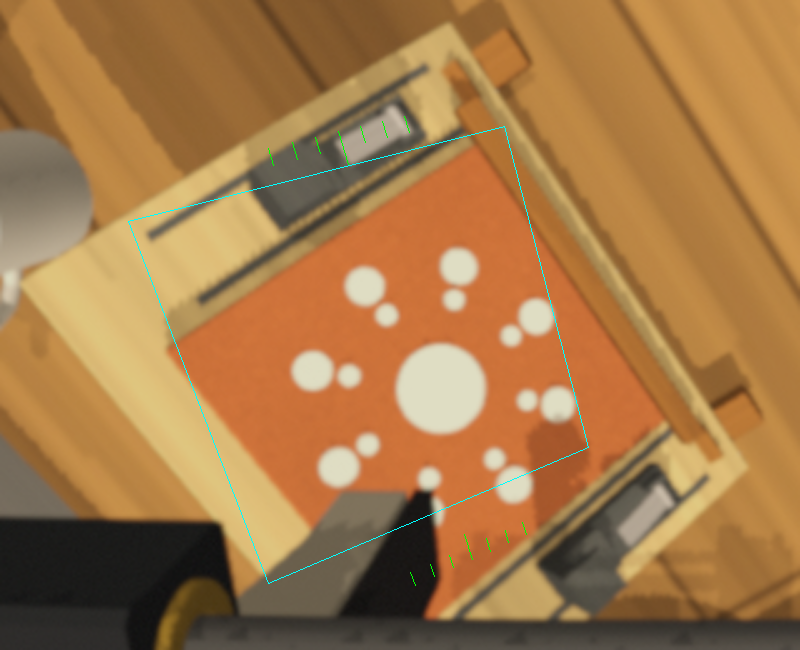

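The automatic tile mask failed (yellow frame is wrong). The zoom itself is clear, so I'll use points read from it: tile corners (166,348), (470,145) and (672,425), centre dot (441,389), right leaf from (345,160) to (407,120), left leaf from (622,535) to (670,492).

```bash
python3 - <<'E'
from h import *
from scipy.optimize import least_squares
fw=np.load('w1.npy',allow_pickle=True).item()
px=lambda z: np.array(z,float)/2.5+[40,90]-.3
obs=px([[166,348],[470,145],[672,425],[441,389]])
def res(v):
    P=np.array([[.09,-.09,-.014],[-.09,-.09,-.014],[-.09,.09,-.014],[0,0,-.014]])
    return (proj(fw,C2W(v[:3],P))-obs).ravel()
r=least_squares(res,[.59,.095,0],x_scale=[.01,.01,.02]);p=r.x
print(p.round(4),np.degrees(p[2]).round(2),r.fun.round(1))
np.save('p.npy',p)
a=np.radians(32);M=C2W(p,np.eye(3))-C2W(p,np.zeros((3,3)))
def oncr(uv,z): # cradle coords at plane z
    c,d=ray(fw,uv);c=(c-C2W(p,[0,0,0]))@M.T;d=d@M.T
    return (c+d*((z-c[2])/d[:,2])[:,None])*1000
print('tips(z5)',oncr(px([[345,160],[622,535]]),.005).round(1))
print('pivots(z0)',oncr(px([[407,120],[670,492]]),0).round(1))
print('R back corners z24',oncr(px([[250,190],[282,228]]),.024).round(1))
im=fw['pixels'][:,:,::-1].copy(); im=cv2.resize(im[130:320,125:325],None,fx=4,fy=4,interpolation=cv2.INTER_CUBIC)
def dl(P,col):
    q=((proj(fw,C2W(p,P))-[125,130]+.5)*4).astype(int); cv2.polylines(im,[q],False,col,1)
dl([[-.09,-.09,-.014],[.09,-.09,-.014],[.09,.09,-.014],[-.09,.09,-.014],[-.09,-.09,-.014]],(255,255,0))
h=.015
for s in(1,-1):
    y0,y1=s*.105,s*.13
    dl([[h-.014,y0,.024],[h,y0,.024],[h,y1,.024],[h-.014,y1,.024],[h-.014,y0,.024]],(0,255,0))
    dl([[h-.024,y0,0],[h-.024,y1,0]],(0,0,255))
    y0,y1=s*.1115,s*.1235
    dl([[h-.032,y0,.005],[h-.032,y1,.005],[h-.065,y1,0],[h-.065,y0,0],[h-.032,y0,.005]],(255,0,255))
cv2.imwrite('pics/fit2.png',im[:600])
E
```

```text
[0.5883 0.0879 0.0009] 0.05 [-1.2  1.5  2.7 -0.6 -1.7 -1.7  0.1  0.5]
tips(z5) [[ -24.7 -115.2    5. ]
 [ -26.   114.8    5. ]]
pivots(z0) [[ -62.1 -116.3    0. ]
 [ -62.7  116.9    0. ]]
R back corners z24 [[  21.2 -123.6   24. ]
 [  20.  -103.2   24. ]]
```

View pics/fit2.png

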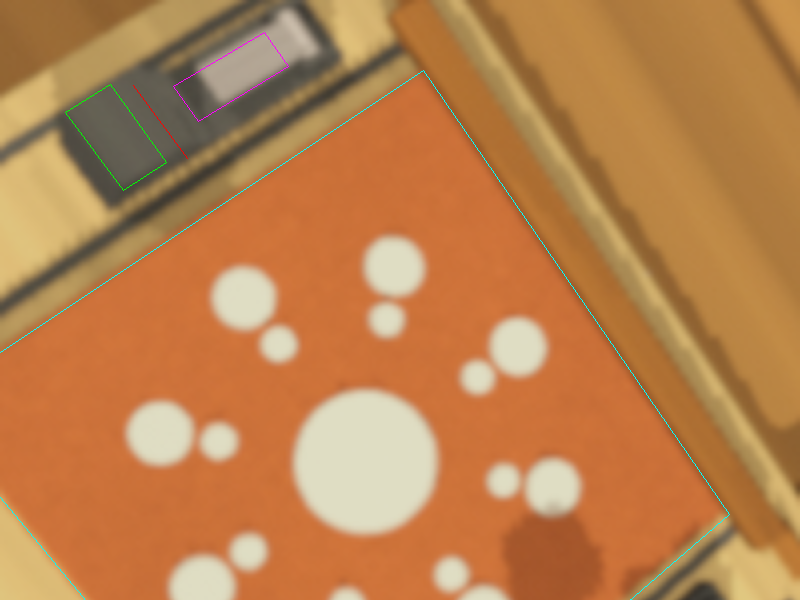

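The overlay matches well. The leaf tip sits about 7 mm below the drawn one, so h is about 5–8 mm. On to the long bar.

```bash
python3 -m inch '1 0 -5.5 -1 0 0 -9;1 0 -11 -2 0 0 -18;1 0.2 -17 -4 0 0 -27;1 0.3 -23 -6 0 0 -36;1 0.5 -29 -9 0 0 -45;1 0.6 -35 -12 0 0 -54;1 0.6 -40 -15 0 0 -63;1 0.6 -44 -18 0 0 -66.7;1 0.6 -44 -20 0 0 -66.7;1 0.6 -44 -20 0 0 -66.7;1 0.6 -44 -20 0 0 -66.7'
python3 - <<'E'
from h import *
f=grab_frame('wrist'); save(f,'w2.png'); 
s=telemetry.get_state(); print(s['eef_pos'],s['force'])
for a in regions_of('wrist','long_bar')[:2]+regions_of('wrist','short_bar')[:2]:
    m=a['pixels'].astype(np.uint8); cs=max(cv2.findContours(m,0,1)[0],key=cv2.contourArea)
    print(round(a['p'],2),a['bbox'],cv2.minAreaRect(onplane(f,cs.reshape(-1,2),.014)[:,:2].astype(np.float32)))
E
```

```text
t: 4.12
eef_pos: [0.4694, -0.3454, 0.1774]
ee_rot: [3.141, 0.0, 1.41]
force: [0.0, -0.8, 0.5]
width: 0.0873
[ 0.46951237 -0.34540908  0.17781756] [ 0.27903488 -0.47766069  0.720714  ]
0.93 [282.6, 30.9, 321.7, 335.2] ((0.4553757905960083, -0.3483335077762604), (0.031006725504994392, 0.2696860134601593), 81.07613372802734)
0.95 [466.3, 34.0, 504.6, 270.6] ((0.44238126277923584, -0.18801993131637573), (0.03431348875164986, 0.19823072850704193), 87.08822631835938)
```

View pics/w2.png

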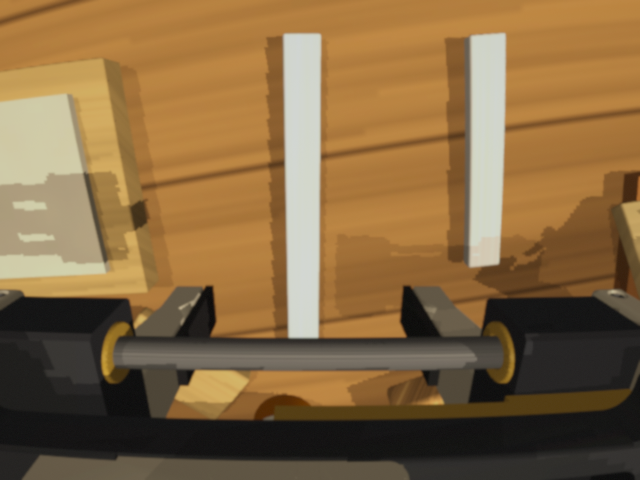

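The wrist view shows the long bar at columns 284–321, from row 33 down, centred between the jaws. The short bar at (485,150) is clear. Grasping the long bar now.

```bash
python3 -m inch '1 0 -0.3 -5 0 0 0;1 0 -0.35 -10 0 0 0;1 0 -0.35 -14.5 0 0 0;1 0 -0.35 -17 0 0 0;1 0 -0.35 -17.4 0 0 0;1 0 -0.35 -17.4 0 0 0;0.3 0 -0.35 -17.4 0 0 0;0 0 -0.35 -17.4 0 0 0;0 0 -0.35 -17.4 0 0 0;0 0 -0.35 -17.4 0 0 0;0 0 -0.35 -17.4 0 0 0' 50
```

```text
t: 5.65
eef_pos: [0.4693, -0.3489, 0.0039]
ee_rot: [3.14, 0.0, 1.41]
force: [0.3, 1.0, 0.1]
width: 0.0433
```

```bash
python3 -m inch '0 0 0 0 0 0 0;0 0 0 0 0 0 0;0 0 0 0 0 0 0;0 0 0 0 0 0 0' 50; python3 -m inch '0 0 0 1 0 0 0;0 0 0 4 0 0 0;0 -0.5 0.5 9 0 0 0;0 -1 2 15 0 0 0;0 -1 3 20 0 0 0;0 -1 3 24 0 0 0;0 -1 3 24 0 0 0'
```

```text
t: 6.15
eef_pos: [0.4693, -0.349, 0.0039]
ee_rot: [3.14, 0.0, 1.41]
force: [0.3, -0.3, 1.0]
width: 0.0293
t: 7.02
eef_pos: [0.4606, -0.3193, 0.248]
ee_rot: [3.133, 0.002, 1.41]
force: [1.1, 0.5, -4.8]
width: 0.0294
```

```bash
python3 -m inch '0 0 3 1.5 0 0 9;0 0.3 7 3 0 0 18;0 0.6 11 5 0 0 27;0 1 15 6 0 0 37;0 1.3 20 7 0 0 47;0 1.6 25 8 0 0 57;0 2 30 8 0 0 67;0 2.3 34 8 0 0 77;0 2.6 37 8 0 0 86;0 3 40 8 0 0 94;0 3 41 8 0 0 99;0 3 41 8 0 0 99'
python3 -m inch '0 0 0 0 0 -10 0;0 0 0 0 0 -20 0;0 0 0 0 0 -28 0;0 0 0 0 0 -32 0;0 0 0 0 0 -32 0;0 0 0 0 0 -32 0'
cat > look.py <<'E'
import sys
from h import *
from scipy.spatial.transform import Rotation as Ro
p=np.load('p.npy'); f=grab_frame('wrist'); np.save('wl.npy',f,allow_pickle=True); save(f,sys.argv[1])
s=telemetry.get_state(); R=Ro.from_euler('xyz',s['ee_rot']).as_matrix()
M=C2W(p,np.eye(3))-C2W(p,np.zeros((3,3)))
print('t',s['t'],'F cradle',(M@s['force']).round(1),'mom',s['moment'].round(2),'w',s['width'])
print('TCP cradle mm',(M@(s['eef_pos']-C2W(p,[0,0,0]))*1000).round(1)); print('R in cradle',(M@R).round(3).tolist())
E
python3 look.py w3.png
```

```text
t: 8.52
eef_pos: [0.4898, 0.0911, 0.3265]
ee_rot: [3.134, -0.001, 3.139]
force: [-0.1, 0.3, -3.9]
width: 0.0294
t: 9.28
eef_pos: [0.49, 0.0907, 0.3267]
ee_rot: [3.131, 0.556, 3.136]
force: [0.9, 1.3, -2.6]
width: 0.0296
t 9.325 F cradle [-1.2 -0.5 -3.1] mom [0.01 2.39 0.04] w 0.02952478945003105
TCP cradle mm [ 34.5   3.2 240.1]
R in cradle [[-1.0, 0.006, -0.002], [0.006, 1.0, 0.007], [0.002, 0.007, -1.0]]
```

View pics/w3.png

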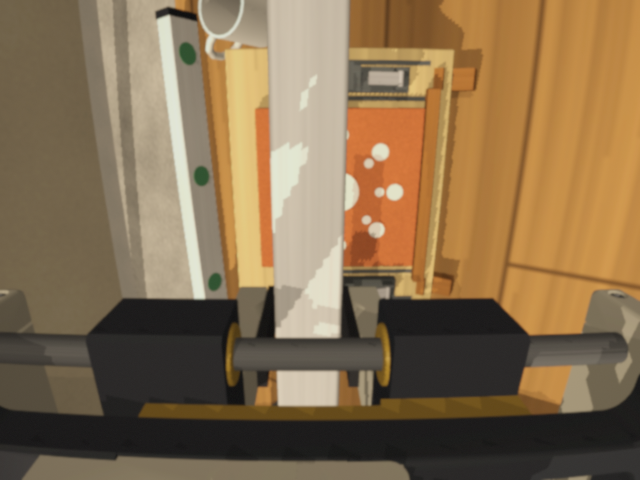

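The bar is square in the jaws and spans the stand. The tile is visible on both sides of it, with corners at about (257,108), (424,108), (417,268) and (262,267). I'll refine the stand pose with these and check the bar's direction.

```bash
python3 - <<'E'
from h import *
from scipy.optimize import least_squares
f1=np.load('w1.npy',allow_pickle=True).item(); f2=np.load('wl.npy',allow_pickle=True).item()
px=lambda z: np.array(z,float)/2.5+[40,90]-.3
o1=px([[166,348],[470,145],[672,425],[441,389]])
g=cv2.cvtColor(f2['pixels'],cv2.COLOR_RGB2LAB)[...,1].astype(float) # a* channel: tile redness
def sub(prof,lo): 
    d=np.abs(np.diff(cv2.GaussianBlur(prof.reshape(1,-1),(5,1),0).ravel())); i=d.argmax(); w=d[max(i-2,0):i+3]; return lo+max(i-2,0)+.5+(w*np.arange(len(w))).sum()/w.sum()
TL=[(sub(g[r,245:268],245),r) for r in range(125,260,10)]
TR=[(sub(g[r,405:430],405),r) for r in range(125,260,10)]
TT=[(c,sub(g[98:120,c],98)) for c in range(360,415,6)]
TB=[(c,sub(g[255:280,c],255)) for c in range(352,408,6)]
print(TL[0],TL[-1],TR[0],TR[-1],TT[0],TT[-1],TB[0],TB[-1])
import sys
P=np.array([[.09,-.09,-.014],[-.09,-.09,-.014],[-.09,.09,-.014],[0,0,-.014]])
def cr(f,p,uv,z):
    M=C2W(p,np.eye(3))-C2W(p,np.zeros((3,3)));c,d=ray(f,uv);c=(c-C2W(p,[0,0,0]))@M.T;d=d@M.T
    return (c+d*((z-c[2])/d[:,2])[:,None])*1000
def r2(p): return np.r_[cr(f2,p,TL,-.014)[:,0]-90,cr(f2,p,TR,-.014)[:,0]+90,cr(f2,p,TT,-.014)[:,1]+90,cr(f2,p,TB,-.014)[:,1]-90]
k=least_squares(r2,[.588,.088,0],x_scale=[.01,.01,.02],loss='soft_l1');p=k.x
print('w2 fit',p.round(4),np.degrees(p[2]).round(2)); rr=r2(p);print([rr[a:b].mean().round(1) for a,b in((0,14),(14,28),(28,38),(38,48))])
np.save('p2.npy',p)
# bar edges, top face at cradle z = TCPz -3.9+14 ~ 
z=.240+.010
G=cv2.cvtColor(f2['pixels'],cv2.COLOR_RGB2LAB)[...,2].astype(float)
L=[(sub(G[r,255:285],255),r) for r in range(60,270,15)]; Rr=[(sub(G[r,330:360],330),r) for r in range(110,265,15)]
for e in (L,Rr):
    q=cr(f2,p,e,z); c=np.polyfit(q[:,1],q[:,0],1); print('bar edge x(y=0)',c[1].round(1),'slope deg',np.degrees(c[0]).round(2),'res',np.std(q[:,0]-np.polyval(c,q[:,1])).round(2))
E
```

```text
(np.float64(255.32943925233644), 125) (np.float64(261.1923076923077), 255) (np.float64(423.37150837988827), 125) (np.float64(425.5321100917431), 255) (360, np.float64(107.3962962962963)) (414, np.float64(107.59535452322739)) (352, np.float64(265.69879518072287)) (406, np.float64(265.56310679611653))
w2 fit [0.5875 0.0868 0.0105] 0.6
[np.float64(-0.6), np.float64(-2.2), np.float64(0.9), np.float64(-1.0)]
bar edge x(y=0) 49.9 slope deg 0.97 res 0.08
bar edge x(y=0) 18.2 slope deg -0.02 res 1.79
```

The bar's tilt and yaw are within about half a degree, and the stand fit holds at (0.588, 0.087). Descending to just below the hooks with small corrections.

```bash
python3 -m inch '0 0.4 0 -3 -0.2 0 0.3;0 0.8 0 -7 -0.4 0 0.7;0 1.4 -0.2 -11.5 -0.4 0 0.7;0 2 -0.3 -16 -0.4 0 0.7;0 2.5 -0.3 -20 -0.4 0 0.7;0 2.8 -0.3 -22.5 -0.4 0 0.7;0 2.9 -0.3 -23.5 -0.4 0 0.7;0 2.9 -0.3 -23.5 -0.4 0 0.7;0 2.9 -0.3 -23.5 -0.4 0 0.7'
python3 look.py w4.png; python3 - <<'E'
from h import *
f=grab_frame('top'); a=f['pixels'][160:300,170:320][:,:,::-1]
g=grab_frame('scene'); b=g['pixels'][200:320,310:490][:,:,::-1]
np.save('t4.npy',f,allow_pickle=True)
w=cv2.imread('pics/w4.png')
A=cv2.resize(a,(400,373),interpolation=3);B=cv2.resize(b,(400,267),interpolation=3);W=cv2.resize(w,(400,300))
im=np.zeros((600,800,3),np.uint8);im[:373,:400]=A;im[:267,400:]=B;im[270:570,400:]=W
cv2.imwrite('pics/m4.png',im)
E
```

```text
t: 10.45
eef_pos: [0.5514, 0.0921, 0.1533]
ee_rot: [3.136, 0.462, -3.131]
force: [-0.1, -0.1, -4.0]
width: 0.0291
t 10.5 F cradle [-2.5 -0.3 -3.5] mom [0.06 2.1  0.02] w 0.029591816207885143
TCP cradle mm [-5.8  4.3 60.7]
R in cradle [[-0.995, -0.008, -0.096], [-0.009, 1.0, 0.011], [0.096, 0.012, -0.995]]
```

View pics/m4.png

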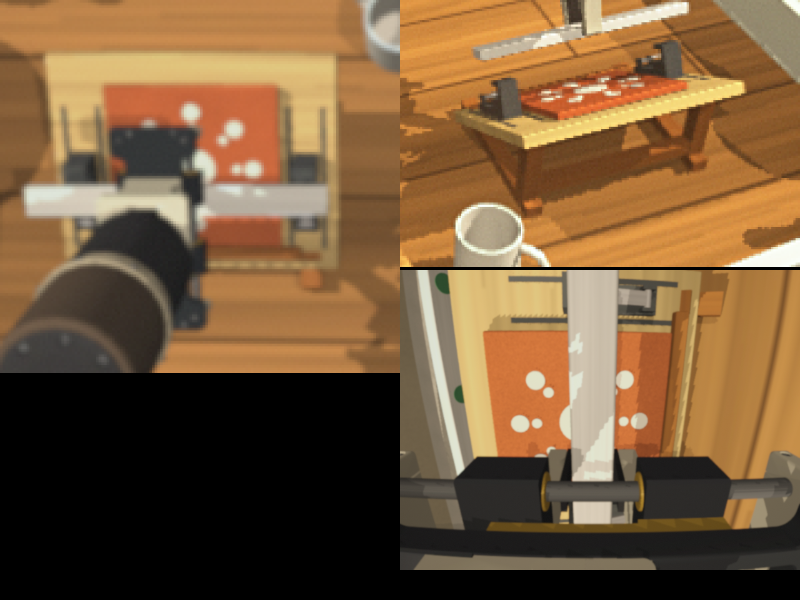

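The bar spans the stand and is roughly centred in the top view (ends at columns 25 and 327, hooks at 80 and 303), but the arm stopped short of the pose and lost some tilt. I'll check for a joint limit.

```bash
python3 - <<'E'
from h import *
s=telemetry.get_state(); print(s['t'],s['q'].round(3),s['qd'].round(3),s['eef_pos'],s['ee_rot'])
E
```

```text
10.6 [ 0.505 -0.006 -1.016  0.973 -0.251 -1.406] [-0.001 -0.003 -0.     0.003  0.002 -0.002] [0.55117989 0.09245071 0.15366688] [ 3.13514765  0.46267309 -3.13005117]
```

Joint 3 is at its limit (-1.016 of -1.02), so this low, tilted pose near the base is out of reach. I'll back off upward and sample a few joint/pose pairs to identify the kinematics and plan around the limit.

```bash
cat > samp.py <<'E'
from h import *
import os,pickle
s=telemetry.get_state(); L=pickle.load(open('s.pkl','rb')) if os.path.exists('s.pkl') else [{'q':np.array([1.42709715,.358614149,.0119327321,0,-1.22413235,-.288068815]),'eef_pos':np.array([.28249654,.61302232,.22656479]),'ee_rot':np.array([3.14158977,0,-2.00256727])}]
L.append({k:s[k] for k in('q','eef_pos','ee_rot')}); pickle.dump(L,open('s.pkl','wb')); print(s['q'].round(3),s['eef_pos'].round(3),s['ee_rot'].round(3),round(s['t'],2))
E
python3 samp.py
python3 -m inch '0 1 0 6 0 0 0;0 3 0 10 0 0 0;0 3 0 10 0 0 0' >/dev/null;python3 samp.py
python3 -m inch '0 2 0 4 8 0 0;0 2 3 4 8 8 0;0 2 3 4 8 8 0' >/dev/null;python3 samp.py
python3 -m inch '0 -2 -1.5 0 -8 0 9;0 -2 -3 0 -8 -13 9;0 -2 -3 0 -8 -13 9' >/dev/null;python3 samp.py
python3 - <<'E'
import pickle,numpy as np
from scipy.optimize import least_squares
from scipy.spatial.transform import Rotation as Ro
L=pickle.load(open('s.pkl','rb'))
def fk(v,q):
    a=lambda ax,t: Ro.from_rotvec(np.array(ax)*t).as_matrix()
    X,Y,Z=np.eye(3)
    o=v.reshape(4,3) # base->J2, J2->J3, J3->wrist(J4/5), wrist->tcp(after J5; along)
    R=a(Z,q[0]);p=R@o[0]; R=R@a(Y,q[1]);p=p+R@o[1]; R=R@a(Y,-q[2]); R4=R@a(X,q[3]); p=p+R@np.array([o[2,0],0,o[2,2]]);
    R5=R4@a(Y,-q[4]); p=p+R4@np.array([0,o[2,1],0]); R6=R5@a(X,q[5]); p=p+R5@np.array([o[3,0],o[3,1],o[3,2]])
    return p,R6
def rots(sg):
    # check orientation consistency under sign choice
    out=[]
    for s in L:
        a=lambda ax,t: Ro.from_rotvec(np.array(ax)*t).as_matrix();X,Y,Z=np.eye(3);q=s['q']
        R=a(Z,q[0])@a(Y,q[1]-q[2])@a(X,sg[0]*q[3])@a(Y,-q[4])@a(X,sg[1]*q[5])
        out.append(R.T@Ro.from_euler('xyz',s['ee_rot']).as_matrix())
    return out
for sg in ((1,1),(1,-1),(-1,1),(-1,-1)):
    o=rots(sg); print(sg,[np.abs(x-o[0]).max().round(3) for x in o])
print(rots((1,1))[0].round(3))
E
```

```text
[ 0.505 -0.006 -1.016  0.973 -0.251 -1.406] [0.551 0.092 0.154] [ 3.135  0.463 -3.13 ] 10.6
[ 0.63  -0.067 -0.693  0.466 -0.594 -0.96 ] [0.584 0.096 0.26 ] [ 3.127  0.471 -3.132] 10.97
[ 0.551  0.015 -0.33   0.059 -0.863 -0.603] [0.606 0.128 0.301] [2.977 0.329 3.092] 11.35
[ 0.617 -0.14  -0.696  0.433 -0.564 -0.751] [0.58  0.094 0.294] [-3.132  0.539 -2.958] 11.72
(1, 1) [np.float64(0.0), np.float64(0.363), np.float64(0.502), np.float64(0.414), np.float64(0.406)]
(1, -1) [np.float64(0.0), np.float64(1.364), np.float64(0.725), np.float64(0.079), np.float64(0.694)]
(-1, 1) [np.float64(0.0), np.float64(1.785), np.float64(1.18), np.float64(0.482), np.float64(0.771)]
(-1, -1) [np.float64(0.0), np.float64(0.0), np.float64(0.0), np.float64(0.0), np.float64(0.0)]
[[ 0.    -0.     1.   ]
 [ 0.545  0.839 -0.   ]
 [-0.839  0.545  0.   ]]
```

```bash
cat > kin.py <<'E'
import pickle,numpy as np
from scipy.optimize import least_squares
from scipy.spatial.transform import Rotation as Ro
from h import C2W
L=pickle.load(open('s.pkl','rb'))
a=lambda ax,t: Ro.from_rotvec(np.eye(3)[ax]*t).as_matrix()
def chain(q):
    R1=a(2,q[0]);R2=R1@a(1,q[1]);R3=R1@a(1,q[1]-q[2]);R5=R3@a(0,-q[3])@a(1,-q[4]);R6=R5@a(0,-q[5])
    return np.c_[R1[:,0],R1[:,2],R1[:,1],R2[:,2],R3[:,0],R3[:,2],R5[:,1],R5[:,0]],R6
T=chain(L[0]['q'])[1].T@Ro.from_euler('xyz',L[0]['ee_rot']).as_matrix()
A=np.vstack([chain(s['q'])[0] for s in L]);b=np.r_[tuple(s['eef_pos'] for s in L)]
keep=[1,3,4,6,7]  # H,L1,L2,c,L6
g,_,rk,sv=np.linalg.lstsq(A[:,keep],b,rcond=None)
if __name__=='__main__': print(g.round(4),sv.round(3),np.abs(A[:,keep]@g-b).max().round(4)); g2=np.linalg.lstsq(A,b,rcond=None); print(g2[0].round(3),g2[3].round(3),np.abs(A@g2[0]-b).max().round(4))
def fk(q):
    m,R=chain(q); return m[:,keep]@g,R@T
lo=np.array([-3.07,-1.43,-1.02,-3.03,-3.05,-3.03]);hi=np.array([3.07,2.12,1.25,1.67,0,3.03])
def ik(P,R,n=40,seed=0,q0=None):
    rng=np.random.default_rng(seed);S=[]
    def f(q):
        x,r=fk(q); return np.r_[(x-P)*10,Ro.from_matrix(R.T@r).as_rotvec()*2]
    for i in range(n):
        s=q0 if (q0 is not None and i==0) else rng.uniform(lo,hi)
        k=least_squares(f,np.clip(s,lo+1e-3,hi-1e-3),bounds=(lo,hi))
        if not any(np.abs(k.x-o[1]).max()<.05 for o in S): S.append((np.abs(k.fun).max(),k.x))
    return sorted(S,key=lambda o:o[0])
E
python3 kin.py
```

```text
[ 0.1988  0.6016  0.4636 -0.1918  0.378 ] [4.089 2.301 1.678 0.355 0.212] 0.0
[-0.     0.199  0.     0.602  0.464 -0.    -0.192  0.378] [4.396 3.361 2.899 0.777 0.482 0.305 0.173 0.131] 0.0
```

The kinematic model is exact. Next I'll check reachability of the insertion path for both gripper flips and different grip positions along the bar.

```bash
cat > reach.py <<'E'
from kin import *
p=np.load('p.npy')
M=(C2W(p,np.eye(3))-C2W(p,np.zeros((3,3)))).T  # cols = cradle axes
for flip in (-1,1):
    Rc=M@np.array([[flip,0,0],[0,-flip,0],[0,0,-1.]])
    for y in (-.07,0,.07):
        for x,z in ((-.07,.025),(-.06,.005),(-.035,.005),(-.01,.005),(.015,.005)):
            S=ik(C2W(p,[x,y,z]),Rc,n=25)
            ok=[s for s in S if s[0]<1e-4]
            print(flip,y,x,z,'best',S[0][0].round(4),[s[1].round(2).tolist() for s in ok[:3]])
E
python3 reach.py
```

```text
-1 -0.07 -0.07 0.025 best 0.3016 []
-1 -0.07 -0.06 0.005 best 0.3098 []
-1 -0.07 -0.035 0.005 best 0.2982 []
-1 -0.07 -0.01 0.005 best 0.2633 []
-1 -0.07 0.015 0.005 best 0.2096 []
-1 0 -0.07 0.025 best 0.2119 []
-1 0 -0.06 0.005 best 0.2011 []
-1 0 -0.035 0.005 best 0.2006 []
-1 0 -0.01 0.005 best 0.1997 []
-1 0 0.015 0.005 best 0.183 []
-1 0.07 -0.07 0.025 best 0.0784 []
-1 0.07 -0.06 0.005 best 0.0634 []
-1 0.07 -0.035 0.005 best 0.0983 []
-1 0.07 -0.01 0.005 best 0.1472 []
-1 0.07 0.015 0.005 best 0.1383 []
1 -0.07 -0.07 0.025 best 0.3016 []
1 -0.07 -0.06 0.005 best 0.3097 []
1 -0.07 -0.035 0.005 best 0.2982 []
1 -0.07 -0.01 0.005 best 0.2634 []
1 -0.07 0.015 0.005 best 0.2097 []
1 0 -0.07 0.025 best 0.2156 []
1 0 -0.06 0.005 best 0.2034 []
1 0 -0.035 0.005 best 0.2039 []
1 0 -0.01 0.005 best 0.2042 []
1 0 0.015 0.005 best 0.1831 []
1 0.07 -0.07 0.025 best 0.0693 []
1 0.07 -0.06 0.005 best 0.0655 []
1 0.07 -0.035 0.005 best 0.0827 []
1 0.07 -0.01 0.005 best 0.1344 []
1 0.07 0.015 0.005 best 0.1384 []
```

Holding the tool square to the slope isn't reachable anywhere here. The tool can still lean about the jaw axis, sideways along the bar, while gripping the same faces. I'll search that lean angle.

```bash
cat > reach2.py <<'E'
from kin import *
p=np.load('p.npy')
M=(C2W(p,np.eye(3))-C2W(p,np.zeros((3,3)))).T
def Rtool(al,flip): # tool z=(0,sin al,-cos al) in cradle, tool x = flip*cradle x
    z=np.array([0,np.sin(al),-np.cos(al)]);x=np.array([flip,0,0.]);return M@np.c_[x,np.cross(z,x),z]
if __name__=='__main__':
  for al in range(-50,51,10):
    for y in (-.04,0,.04):
      r=[];o=''
      for x,z in ((-.065,.025),(-.065,.006),(-.02,.006)):
        S=ik(C2W(p,[x,y,z]),Rtool(np.radians(al),-1),n=14); r.append(S[0][0]); o+=str(S[0][1].round(2).tolist()) if S[0][0]<1e-3 else '-'
      print(al,y,np.round(r,3),o if max(r)<1e-3 else '')
E
python3 reach2.py
```

```text
-50 -0.04 [0. 0. 0.] [0.91, 0.48, -0.94, 1.0, -1.07, -2.11][0.89, 0.51, -0.94, 1.04, -1.05, -2.13][0.83, 0.5, -0.87, 1.06, -1.08, -2.05]
-50 0 [0. 0. 0.] [0.98, 0.51, -0.87, 0.92, -1.1, -2.07][0.96, 0.54, -0.87, 0.95, -1.08, -2.1][0.9, 0.53, -0.8, 0.98, -1.12, -2.02]
-50 0.04 [0. 0. 0.] [1.04, 0.54, -0.79, 0.85, -1.14, -2.04][1.02, 0.57, -0.79, 0.88, -1.12, -2.06][0.96, 0.56, -0.73, 0.91, -1.16, -1.99]
-40 -0.04 [0.034 0.032 0.   ] 
-40 0 [0. 0. 0.] [0.92, 0.38, -0.98, 1.06, -0.95, -2.1][0.89, 0.42, -0.98, 1.12, -0.93, -2.14][0.83, 0.41, -0.91, 1.11, -0.95, -2.04]
-40 0.04 [0. 0. 0.] [1.0, 0.42, -0.91, 0.97, -0.99, -2.08][0.97, 0.45, -0.91, 1.02, -0.96, -2.11][0.91, 0.44, -0.84, 1.03, -0.99, -2.01]
-30 -0.04 [0.17  0.171 0.048] 
-30 0 [0.085 0.087 0.   ] 
-30 0.04 [0.    0.004 0.   ] 
-20 -0.04 [0.297 0.304 0.164] 
-20 0 [0.22  0.226 0.096] 
-20 0.04 [0.138 0.145 0.024] 
-10 -0.04 [0.035 0.049 0.081] 
-10 0 [0.109 0.122 0.119] 
-10 0.04 [0.196 0.199 0.145] 
0 -0.04 [0.295 0.281 0.28 ] 
0 0 [0.212 0.202 0.201] 
0 0.04 [0.128 0.122 0.14 ] 
10 -0.04 [0.143 0.133 0.1  ] 
10 0 [0.205 0.20
[... 973 characters left out ...]
1, -0.94, 1.17]
40 0 [0. 0. 0.] [-0.21, 0.27, -0.46, -1.16, -0.89, 1.22][-0.21, 0.32, -0.44, -1.19, -0.88, 1.26][-0.18, 0.31, -0.37, -1.14, -0.89, 1.15]
40 0.04 [0. 0. 0.] [-0.12, 0.26, -0.48, -1.2, -0.83, 1.2][-0.13, 0.3, -0.46, -1.23, -0.82, 1.24][-0.1, 0.3, -0.39, -1.17, -0.83, 1.12]
50 -0.04 [0. 0. 0.] [-0.38, 0.42, -0.36, -1.16, -1.16, 1.36][-0.38, 0.46, -0.34, -1.17, -1.14, 1.39][-0.35, 0.45, -0.27, -1.15, -1.16, 1.29]
50 0 [0. 0. 0.] [-0.32, 0.4, -0.39, -1.2, -1.11, 1.35][-0.32, 0.44, -0.37, -1.21, -1.1, 1.38][-0.28, 0.43, -0.3, -1.19, -1.11, 1.28]
50 0.04 [0. 0. 0.] [-0.25, 0.38, -0.41, -1.25, -1.06, 1.35][-0.25, 0.43, -0.4, -1.26, -1.05, 1.38][-0.22, 0.41, -0.32, -1.23, -1.06, 1.27]
```

A 30° lean with the grip at mid-bar has solutions well inside all limits. So I'll set the bar down on free bench along world y, regrasp it leaning, and then insert. First I check the set-down spots.

```bash
python3 - <<'E'
from kin import *
from station import telemetry
s=telemetry.get_state()
def Rb(al): 
    z=np.array([0,np.sin(al),-np.cos(al)]);x=np.array([-1,0,0.]);return np.c_[x,np.cross(z,x),z]
for x,y in ((.38,.2),(.39,.16),(.4,.12),(.4,.25)):
    for al,z in ((0,.005),(30,.008),(30,.2)):
        S=ik(np.array([x,y,z]),Rb(np.radians(al)),n=14,q0=s['q']); print(x,y,al,z,[(o[0].round(3),o[1].round(2).tolist()) for o in S[:2] if o[0]<.02])
R=Ro.from_euler('xyz',s['ee_rot']).as_matrix()
print('turn to flat',np.degrees(Ro.from_matrix(Rb(0)@R.T).as_rotvec()).round(1),s['eef_pos'].round(4))
E
```

```text
0.38 0.2 0 0.005 [(np.float64(0.0), [0.95, 0.25, -0.79, -0.0, -0.53, -0.95])]
0.38 0.2 30 0.008 [(np.float64(0.0), [0.38, 0.27, -0.59, -0.83, -0.68, 0.27])]
0.38 0.2 30 0.2 [(np.float64(0.0), [0.47, -0.08, -0.47, -0.56, -1.0, -0.21])]
0.39 0.16 0 0.005 [(np.float64(0.0), [0.86, 0.24, -0.8, -0.0, -0.53, -0.86])]
0.39 0.16 30 0.008 [(np.float64(0.0), [0.27, 0.28, -0.57, -0.8, -0.73, 0.34])]
0.39 0.16 30 0.2 [(np.float64(0.0), [0.35, -0.06, -0.45, -0.57, -1.06, -0.1])]
0.4 0.12 0 0.005 [(np.float64(0.0), [0.77, 0.23, -0.81, -0.0, -0.52, -0.77])]
0.4 0.12 30 0.008 [(np.float64(0.0), [0.17, 0.3, -0.55, -0.77, -0.78, 0.41])]
0.4 0.12 30 0.2 [(np.float64(0.0), [0.24, -0.03, -0.42, -0.57, -1.12, 0.0])]
0.4 0.25 0 0.005 [(np.float64(0.0), [0.98, 0.3, -0.69, -0.0, -0.57, -0.98])]
0.4 0.25 30 0.008 [(np.float64(0.0), [0.48, 0.3, -0.54, -0.83, -0.65, 0.17])]
0.4 0.25 30 0.2 [(np.float64(0.0), [0.57, -0.03, -0.43, -0.55, -0.95, -0.29])]
turn to flat [ -2.3  30.9 -10.1] [0.5797 0.0939 0.2938]
```

```bash
python3 -m inch '0 -4 1 0 -0.7 8 -2.5;0 -8 2 0 -1.2 16 -5;0 -13 4 0 -1.8 24 -8;0 -18 5.6 -3 -2.3 30.9 -10.1;0 -19.5 5.6 -8 -2.3 30.9 -10.1;0 -19.5 5.6 -13 -2.3 30.9 -10.1;0 -19.5 5.6 -18 -2.3 30.9 -10.1;0 -19.5 5.6 -23 -2.3 30.9 -10.1;0 -19.5 5.6 -25 -2.3 30.9 -10.1;0 -19.5 5.6 -25 -2.3 30.9 -10.1;0 -19.5 5.6 -25 -2.3 30.9 -10.1'; python3 samp.py
```

```text
t: 13.1
eef_pos: [0.385, 0.1499, 0.0445]
ee_rot: [3.141, 0.001, -3.141]
force: [-0.2, -0.2, -2.8]
width: 0.0293
[ 0.854  0.147 -0.782  0.    -0.641 -0.853] [0.385 0.15  0.045] [ 3.141e+00  1.000e-03 -3.141e+00] 13.1
```

```bash
python3 -m inch '0 0 0 -2 0 0 0;0 0 0 -3.5 0 0 0;0 0 0 -4 0 0 0;0 0 0 -4 0 0 0;1 0 0 -4 0 0 0;1 0 0 -4 0 0 0;1 0 0 -4 0 0 0;1 0 0 -4 0 0 0;1 0 0 -4 0 0 0;1 0 0 -4 0 0 0'
python3 -m inch '1 0 0 3 0 0 0;1 0 0 4 10 0 0;1 0 0 4 20 0 0;1 0 0 4 30 0 0;1 0 0 4 30 0 0;1 0 0 4 30 0 0'; python3 - <<'E'
from h import *
f=grab_frame('wrist'); save(f,'w5.png'); 
for c in ('wrist','top'):
  if c=='top': f=grab_frame('top')
  for a in regions_of(c,'long_bar')[:1]:
    m=a['pixels'].astype(np.uint8); cs=max(cv2.findContours(m,0,1)[0],key=cv2.contourArea)
    print(c,round(a['p'],2),a['bbox'],cv2.minAreaRect(onplane(f,cs.reshape(-1,2),.014)[:,:2].astype(np.float32)))
E
```

```text
t: 14.35
eef_pos: [0.385, 0.1499, 0.0045]
ee_rot: [3.141, 0.0, -3.141]
force: [-0.5, -0.3, -1.0]
width: 0.0833
t: 15.1
eef_pos: [0.3863, 0.1476, 0.044]
ee_rot: [2.617, 0.0, 3.135]
force: [0.9, -1.5, -0.3]
width: 0.0876
wrist 0.74 [257.5, 0.0, 357.1, 337.2] ((0.38569176197052, 0.13252967596054077), (0.02976560965180397, 0.20763644576072693), 0.04047510400414467)
```

View pics/w5.png

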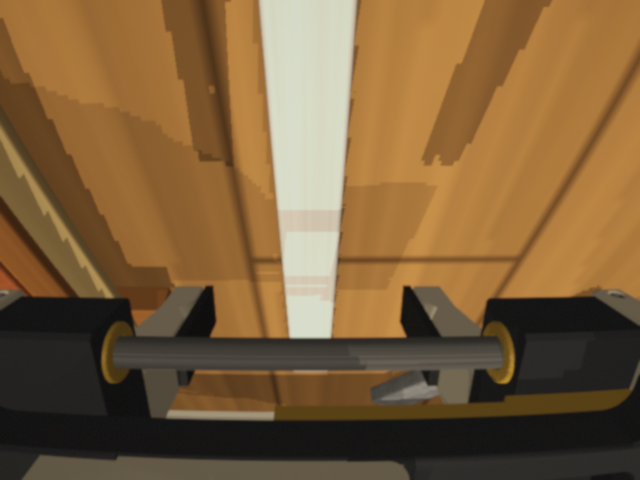

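The wrist view shows the bar straight between the open, leaning fingers (columns about 260–355 at top, narrowing to 290–330), with nothing else near. Regrasping.

```bash
python3 -m inch '1 -0.05 0.2 -1.5 0 0 0.3;1 -0.1 0.25 -3 0 0 0.3;1 -0.1 0.25 -3.6 0 0 0.3;1 -0.1 0.25 -3.6 0 0 0.3;0 -0.1 0.25 -3.6 0 0 0.3;0 -0.1 0.25 -3.6 0 0 0.3;0 -0.1 0.25 -3.6 0 0 0.3;0 -0.1 0.25 -3.6 0 0 0.3;0 -0.1 0.25 -3.6 0 0 0.3;0 -0.1 0.25 -3.6 0 0 0.3;0 -0.1 0.25 -3.6 0 0 0.3;0 -0.1 0.25 -3.6 0 0 0.3' 60; python3 -m inch '0 0 0 0 0 0 0;0 0 0 0 0 0 0'
python3 - <<'E'
from reach2 import *
from station import telemetry
s=telemetry.get_state(); R=Ro.from_euler('xyz',s['ee_rot']).as_matrix()
zb=s['eef_pos'][2]; print('underside below TCP',zb)
z=np.array([0,.5,-np.sqrt(.75)]);x=np.array([-1,0,0.]);print('rot err now deg',np.degrees(Ro.from_matrix(np.c_[x,np.cross(z,x),z]@R.T).as_rotvec()).round(2),s['eef_pos'])
q=s['q']
for c in ((-.04,0,.15),(-.065,0,.06),(-.065,0,.02),(-.065,0,zb+.001),(-.01,0,zb),(.015,0,zb)):
    S=ik(C2W(p,c),Rtool(np.radians(30),-1),n=1,q0=q); q=S[0][1]; print(c,C2W(p,c).round(4),S[0][0].round(4),q.round(2).tolist())
E
```

```text
t: 16.8
eef_pos: [0.3838, 0.1526, 0.0084]
ee_rot: [2.62, 0.0, -3.135]
force: [0.9, -1.0, -0.2]
width: 0.029
t: 17.05
eef_pos: [0.3838, 0.1526, 0.0084]
ee_rot: [2.619, 0.0, -3.135]
force: [1.0, -1.3, 0.2]
width: 0.0288
underside below TCP 0.00842018299026958
rot err now deg [ 0.08  0.02 -0.36] [0.38383083 0.15263045 0.00842018]
(-0.04, 0, 0.15) [0.4749 0.0878 0.211 ] 0.0 [0.13, -0.14, -0.56, -0.75, -0.69, 0.5]
(-0.065, 0, 0.06) [0.5014 0.0878 0.1214] 0.0 [0.01, 0.07, -0.55, -0.99, -0.63, 0.87]
(-0.065, 0, 0.02) [0.5226 0.0879 0.0875] 0.0 [-0.03, 0.17, -0.52, -1.07, -0.62, 1.01]
(-0.065, 0, np.float64(0.00942018299026958)) [0.5282 0.0879 0.0785] 0.0 [-0.04, 0.2, -0.51, -1.09, -0.62, 1.04]
(-0.01, 0, np.float64(0.00842018299026958)) [0.5754 0.0879 0.1068] 0.0 [0.01, 0.2, -0.43, -1.0, -0.63, 0.89]
(0.015, 0, np.float64(0.00842018299026958)) [0.5966 0.0879 0.1201] 0.0 [0.02, 0.21, -0.39, -0.96, -0.64, 0.83]
```

Gripped with a 30° lean, and the whole path solves. Lift, tilt by -32°, and stop above the entry point.

```bash
python3 -m inch '0 0 0 2 0 0 0;0 0 0 6 0 0 0;0 0 -1 11 0 -4 0.2;0 1 -2 15 0 -12 0.4;0 3 -3 18 0 -20 0.4;0 5 -4.5 20.3 0 -27 0.4;0 7 -6 20.3 0 -32 0.4;0 9 -6.2 20.3 0 -32 0.4;0 9.1 -6.2 20.3 0 -32 0.4;0 9.1 -6.2 20.3 0 -32 0.4'; python3 look.py w6.png
python3 - <<'E'
from h import *
f=np.load('wl.npy',allow_pickle=True).item(); t=grab_frame('top'); g=grab_frame('scene')
im=np.zeros((600,800,3),np.uint8)
im[:420,:560]=cv2.resize(f['pixels'][:,:,::-1],(560,420)); im[420:600,:240]=cv2.resize(t['pixels'][180:270,180:300][:,:,::-1],(240,180),interpolation=3)
im[420:600,250:520]=cv2.resize(g['pixels'][190:310,310:490][:,:,::-1],(270,180),interpolation=3); cv2.imwrite('pics/m6.png',im)
E
```

```text
t: 18.3
eef_pos: [0.4737, 0.0906, 0.2102]
ee_rot: [2.626, 0.556, -3.126]
force: [0.2, -0.2, -3.5]
width: 0.029
t 18.35 F cradle [-2.  -0.  -3.7] mom [-2.31  2.1   0.05] w 0.028672032199814488
TCP cradle mm [-41.3   2.9 150.2]
R in cradle [[-1.0, -0.01, -0.008], [-0.013, 0.866, 0.5], [0.002, 0.5, -0.866]]
```

View pics/m6.png

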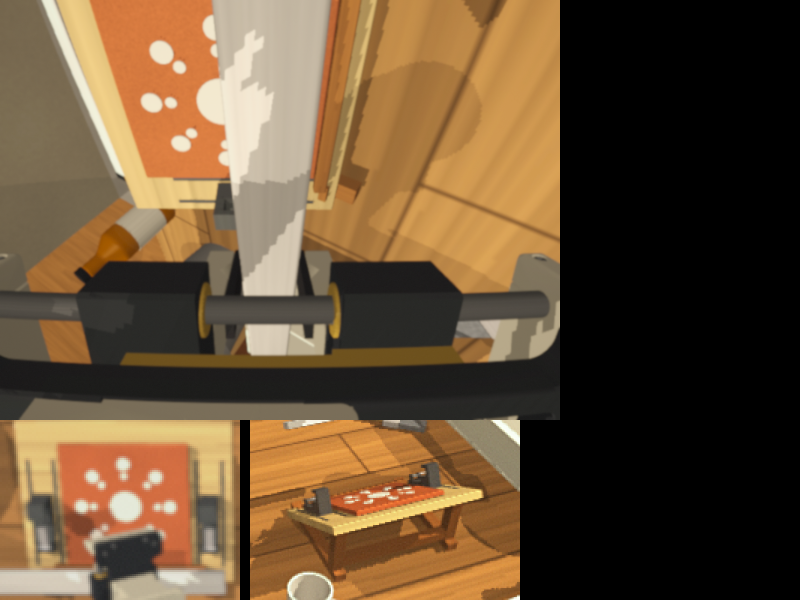

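The wrist, top and scene views show the bar held level above the low edge of the stand, clear of everything. I'll measure yaw and sideways centring of bar against board in the top picture.

```bash
python3 - <<'E'
from h import *
p=np.load('p.npy'); f=grab_frame('top'); I=f['pixels'].astype(float)
lab=cv2.cvtColor(f['pixels'],cv2.COLOR_RGB2LAB).astype(float)
M=C2W(p,np.eye(3))-C2W(p,np.zeros((3,3)))
def cr(uv,z):
    c,d=ray(f,uv);c=(c-C2W(p,[0,0,0]))@M.T;d=d@M.T
    return (c+d*((z-c[2])/d[:,2])[:,None])*1000
def edge(prof,lo):
    d=np.abs(np.diff(prof)); i=d.argmax(); s=slice(max(i-2,0),i+3); w=d[s]; return lo+.5+(w*np.arange(len(d))[s]).sum()/w.sum()
def fit(pts,z,name,ax):
    q=cr(pts,z); b,a=(q[:,1],q[:,0]) if ax==0 else (q[:,0],q[:,1])
    c=np.polyfit(b,a,1); k=np.abs(a-np.polyval(c,b))<2; c=np.polyfit(b[k],a[k],1); print(name,'at0',c[1].round(1),'slope',np.degrees(c[0]).round(2),'n',k.sum(),'sd',np.std((a-np.polyval(c,b))[k]).round(2))
tc=proj(f,C2W(p,[[.09,-.09,-.014],[.09,.09,-.014],[-.05,.09,-.014],[-.05,-.09,-.014]])).round(0).astype(int); print(tc.tolist())
A=lab[...,1]
r0=tc[0,1]; fit([(c,edge(A[r0-6:r0+7,c],r0-6)) for c in range(tc[1,0]+4,tc[0,0]-4,2)],-.014,'tile top x',0)
for nm,i in(('left y',1),('right y',0)):
    c0=tc[i,0]; fit([(edge(A[r,c0-6:c0+7],c0-6),r) for r in range(tc[0,1]+4,tc[2,1]-2,2)],-.014,nm,1)
# bar in air: top face z ~ TCP150 -8.4+14
z=.156; P=lambda x,y: proj(f,C2W(p,[[x,y,z]]))[0]
e=[P(-.026,.14),P(-.026,-.14),P(-.041,.1525),P(-.041,-.1475)];print(np.round(e,1).tolist())
B=lab[...,2]; rr=int(round(e[0][1]))
fit([(c,edge(B[rr-6:rr+6,c],rr-6)) for c in list(range(int(e[0][0])+2,int(e[0][0])+38,2))+list(range(int(e[1][0])-32,int(e[1][0])-2,2))],z,'bar upper edge x',0)
rm=int(round(e[2][1]))
for k in (2,3):
    c0=int(round(e[k][0])); fit([(edge(B[r,c0-9:c0+10],c0-9),r) for r in range(rm-2,rm+3)],z,'bar end y',1)
cv2.imwrite('pics/t6.png',cv2.resize(f['pixels'][165:275,170:310][:,:,::-1],None,fx=5,fy=5,interpolation=3))
E
```

```text
[[273, 191], [208, 191], [212, 238], [275, 239]]
tile top x at0 89.6 slope -0.28 n 29 sd 0.17
left y at0 89.6 slope -0.28 n 21 sd 0.35
right y at0 -89.0 slope -0.61 n 8 sd 0.09
[[175.9, 255.3], [288.6, 256.3], [171.7, 260.7], [291.7, 261.9]]
bar upper edge x at0 -19.9 slope -0.57 n 31 sd 0.45
bar end y at0 149.7 slope -4.22 n 5 sd 0.18
bar end y at0 -143.2 slope 9.58 n 5 sd 0.19
```

Bar and stand agree to about 0.4° yaw and 1 mm sideways. I'll correct those while descending to 12 mm above the seat plane below the hooks.

```bash
python3 -m inch '0 0.5 0 -2 0 0 -0.2;0 1.8 0 -5 0 0 -0.4;0 3 -0.1 -8 0 0 -0.4;0 4 -0.1 -10.5 0 0 -0.4;0 4.6 -0.1 -12 0 0 -0.4;0 4.8 -0.1 -12.3 0 0 -0.4;0 4.8 -0.1 -12.3 0 0 -0.4'; python3 look.py w7.png
python3 - <<'E'
from h import *
f=np.load('wl.npy',allow_pickle=True).item(); t=grab_frame('top'); g=grab_frame('scene')
im=np.zeros((600,800,3),np.uint8)
im[:330,:440]=cv2.resize(f['pixels'][:,:,::-1],(440,330)); im[330:600,:360]=cv2.resize(t['pixels'][180:270,180:300][:,:,::-1],(360,270),interpolation=3)
im[330:600,370:775]=cv2.resize(g['pixels'][200:290,330:465][:,:,::-1],(405,270),interpolation=3); cv2.imwrite('pics/m7.png',im)
E
```

```text
t: 19.38
eef_pos: [0.5222, 0.0899, 0.0885]
ee_rot: [2.626, 0.559, -3.132]
force: [0.5, -1.5, -3.7]
width: 0.0287
t 19.425 F cradle [-2.4  0.3 -3.8] mom [-2.21  2.11  0.  ] w 0.029065471387955007
TCP cradle mm [-64.5   2.1  21.3]
R in cradle [[-1.0, -0.007, -0.003], [-0.007, 0.868, 0.497], [-0.001, 0.497, -0.868]]
```

View pics/m7.png

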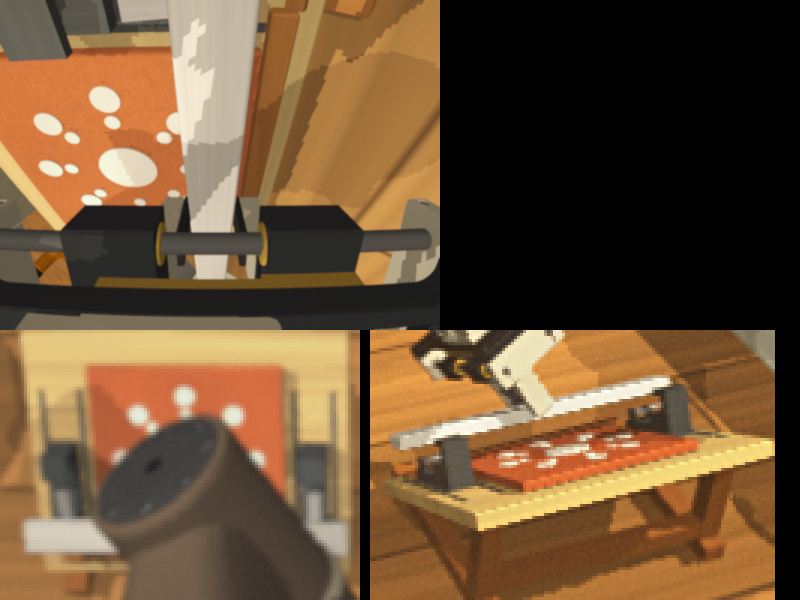

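The bar sits just above and below the hooks, overhanging equally on both sides (top view: bar ends at columns 22 and 347, hooks at 62 and 313). Next I'll move forward above the seats and probe gently for their height.

```bash
cat > st.py <<'E'
from h import *
p=np.load('p.npy'); M=C2W(p,np.eye(3))-C2W(p,np.zeros((3,3)));s=telemetry.get_state()
print('t',round(s['t'],2),'TCP',(M@(s['eef_pos']-C2W(p,[0,0,0]))*1000).round(1),'F',(M@s['force']).round(1),'mom',s['moment'].round(2),'rot',s['ee_rot'].round(3),'w',s['width'].round(4))
E
python3 -m inch '0 1.5 0 0.5 0 0 0;0 2.8 0 1.2 0 0 0;0 3.2 0 1.4 0 0 0;0 3.2 0 1.4 0 0 0'>/dev/null; python3 st.py
python3 -m inch '0 0.1 0 -0.17 0 0 0;0 0.1 0 -0.17 0 0 0'>/dev/null; python3 st.py
python3 -m inch '0 0.1 0 -0.17 0 0 0;0 0.1 0 -0.17 0 0 0'>/dev/null; python3 st.py
python3 -m inch '0 0.1 0 -0.17 0 0 0;0 0.1 0 -0.17 0 0 0'>/dev/null; python3 st.py
```

```text
Traceback (most recent call last):
  File "st.py", line 3, in <module>
    print('t',round(s['t'],2),'TCP',(M@(s['eef_pos']-C2W(p,[0,0,0]))*1000).round(1),'F',(M@s['force']).round(1),'mom',s['moment'].round(2),'rot',s['ee_rot'].round(3),'w',s['width'].round(4))
                                                                                                                                                                          ^^^^^^^^^^^^^^^^
AttributeError: 'float' object has no attribute 'round'
Traceback (most recent call last):
  File "st.py", line 3, in <module>
    print('t',round(s['t'],2),'TCP',(M@(s['eef_pos']-C2W(p,[0,0,0]))*1000).round(1),'F',(M@s['force']).round(1),'mom',s['moment'].round(2),'rot',s['ee_rot'].round(3),'w',s['width'].round(4))
                                                                                                                                                                          ^^^^^^^^^^^^^^^^
AttributeError: 'float' object has no attribute 'round'
Traceback (most recent call last):
  File "st.py", line 3, in <module>
    print('t',round
[... 219 characters left out ...]
                                                                                                                           ^^^^^^^^^^^^^^^^
AttributeError: 'float' object has no attribute 'round'
Traceback (most recent call last):
  File "st.py", line 3, in <module>
    print('t',round(s['t'],2),'TCP',(M@(s['eef_pos']-C2W(p,[0,0,0]))*1000).round(1),'F',(M@s['force']).round(1),'mom',s['moment'].round(2),'rot',s['ee_rot'].round(3),'w',s['width'].round(4))
                                                                                                                                                                          ^^^^^^^^^^^^^^^^
AttributeError: 'float' object has no attribute 'round'
```

```bash
sed -i "s/s\['width'\].round(4)/round(s['width'],4)/" st.py; python3 st.py
```

```text
t 20.77 TCP [-29.5   2.4  10.8] F [-0.4 -2.2  4. ] mom [-1.31  1.69  0.31] rot [ 2.625  0.561 -3.132] w 0.0294
```

```bash
python3 -m inch '0 0.05 0 -0.08 0 0 0;0 0.05 0 -0.08 0 0 0'>/dev/null; python3 st.py
python3 -m inch '0 0.05 0 -0.08 0 0 0;0 0.05 0 -0.08 0 0 0'>/dev/null; python3 st.py
```

```text
t 21.02 TCP [-29.4   2.4   9.9] F [-0.9 -0.2  4.1] mom [-1.27  1.68  0.33] rot [ 2.625  0.561 -3.132] w 0.0291
t 21.27 TCP [-29.3   2.4   8.9] F [-0.2 -1.   4.2] mom [-1.23  1.73  0.37] rot [ 2.625  0.561 -3.132] w 0.0288
```

```bash
python3 -m inch '0 0.05 0 -0.08 0 0 0;0 0.05 0 -0.08 0 0 0'>/dev/null; python3 st.py
python3 -m inch '0 0.05 0 -0.08 0 0 0;0 0.05 0 -0.08 0 0 0'>/dev/null; python3 st.py
```

```text
t 21.52 TCP [-29.3   2.4   8.6] F [-1.6 -4.4 13.4] mom [-0.48  1.87  0.91] rot [ 2.625  0.561 -3.131] w 0.0289
t 21.77 TCP [-29.3   2.4   8.6] F [-1.6 -4.8 17.4] mom [-0.26  1.91  1.16] rot [ 2.624  0.562 -3.13 ] w 0.029
```

Seat contact is at TCP z = 8.6 mm as predicted, left side first, so the roll is about 0.2° off. I'll lift 1.2 mm, correct the roll and slide up-slope.

```bash
python3 -m inch '0 -0.06 0 0.1 0.2 0 0.1;0 0.3 0 0.33 0.2 0 0.1;0 0.6 0 0.52 0.2 0 0.1;0 0.6 0 0.52 0.2 0 0.1'>/dev/null; python3 st.py
python3 -m inch '0 0.3 0 0.19 0 0 0;0 0.42 0 0.26 0 0 0;0 0.42 0 0.26 0 0 0'>/dev/null; python3 st.py
```

```text
t 22.27 TCP [-23.6   3.    9.7] F [-4.7 -0.2  4.2] mom [-1.45  2.95  1.03] rot [ 2.62   0.559 -3.13 ] w 0.0294
t 22.65 TCP [-21.4   3.6   9.6] F [-4.6  0.6  4.5] mom [-1.58  3.28  1.17] rot [ 2.618  0.554 -3.129] w 0.0291
```

Progress fell short with little force, so I'll check the joints and look before pushing further.

```bash
python3 - <<'E'
from kin import *
from h import *
s=telemetry.get_state(); print(s['q'].round(3),s['joint_efforts'].round(1)); x,R=fk(s['q']); print(x-s['eef_pos'])
p=np.load('p.npy'); print('elbow/wrist pts'); g_=g
q=s['q'];m,R6=chain(q); pts=[m[:,[1]]@g[:1],m[:,[1,3]]@g[:2],m[:,[1,3,4]]@g[:3],m[:,[1,3,4,6]]@g[:4],m[:,keep]@g]
print(np.round(pts,3).tolist())
t=grab_frame('top'); w=grab_frame('wrist'); g=grab_frame('scene')
im=np.zeros((600,800,3),np.uint8)
im[:330,:440]=cv2.resize(w['pixels'][:,:,::-1],(440,330)); im[330:600,:360]=cv2.resize(t['pixels'][180:270,180:300][:,:,::-1],(360,270),interpolation=3)
im[330:600,370:775]=cv2.resize(g['pixels'][200:290,330:465][:,:,::-1],(405,270),interpolation=3); im[:320,450:790]=cv2.resize(w['pixels'][0:160,0:170][:,:,::-1],(340,320),interpolation=3)
cv2.imwrite('pics/m8.png',im)
E
```

```text
[ 0.007  0.202 -0.441 -1.007 -0.636  0.91 ] [ -0.4 -39.6  27.1   1.6   1.8   0.1]
[2.05899811e-06 2.95567842e-06 1.67664574e-06]
elbow/wrist pts
[[0.0, 0.0, 0.199], [0.121, 0.001, 0.788], [0.492, 0.004, 0.51], [0.395, -0.1, 0.38], [0.565, 0.091, 0.102]]
```

View pics/m8.png

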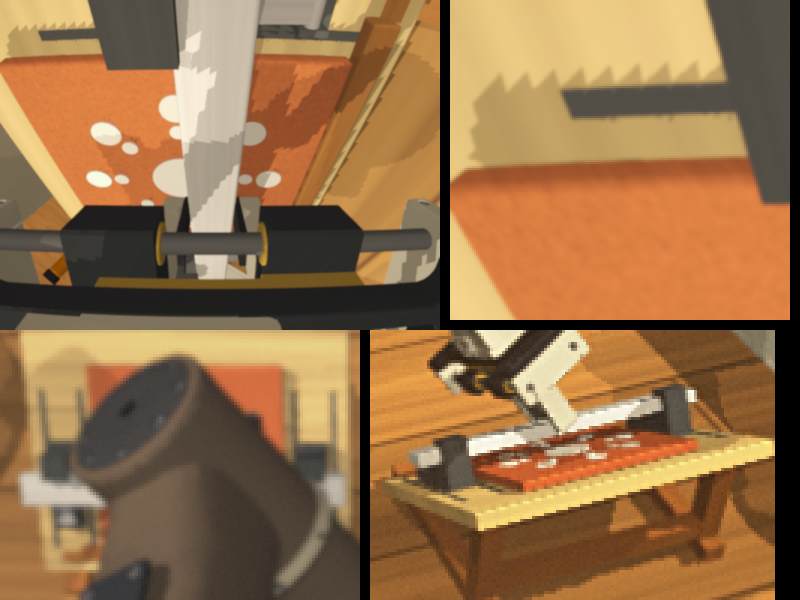

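The picture shows the bar square at the mouths of both hooks, with its upper edge near the lips. The moments match a plain 4 N at the grip, so it is only the arm's softness: offsets are lost when each call restarts from the measured pose. I'll push on with accumulating rows and restore the orientation.

```bash
python3 -m inch '0 0.3 -0.1 0.16 -0.3 -0.4 -0.25;0 0.6 -0.1 0.35 -0.3 -0.4 -0.25;0 0.85 -0.1 0.5 -0.3 -0.4 -0.25;0 1 -0.1 0.6 -0.3 -0.4 -0.25;0 1 -0.1 0.6 -0.3 -0.4 -0.25'>/dev/null; python3 st.py
```

```text
t 23.43 TCP [-12.3   3.2   9.2] F [-5.3  0.4  3.2] mom [-1.45  3.19  1.18] rot [ 2.624  0.557 -3.129] w 0.0291
```

It slides with a steady 4–5 N, which is catch drag. Continue up to the walls.

```bash
python3 -m inch '0 0.25 0 0.15 0 -0.1 -0.1;0 0.5 -0.05 0.31 0 -0.1 -0.1;0 0.5 -0.05 0.31 0 -0.1 -0.1'>/dev/null; python3 st.py;  python3 -m inch '0 0.25 0 0.15 0 0 0;0 0.5 0 0.31 0 0 0;0 0.5 0 0.31 0 0 0'>/dev/null; python3 st.py
```

```text
t 23.8 TCP [-10.    3.4   8.9] F [-7.2 -0.6  2.3] mom [-1.68  3.75  1.29] rot [ 2.622  0.553 -3.13 ] w 0.029
t 24.18 TCP [-10.    3.5   8.9] F [-12.7  -5.4  11.8] mom [-2.36  5.18  1.9 ] rot [ 2.622  0.545 -3.128] w 0.0286
```

```bash
python3 -m inch '0 0.3 0 0.18 0 -0.5 0;0 0.6 0 0.36 0 -0.9 0;0 1 0 0.58 0 -0.9 0;0 1 0 0.58 0 -0.9 0'>/dev/null; python3 st.py
python3 - <<'E'
from h import *
w=grab_frame('wrist'); save(w,'w9.png'); np.save('w9.npy',w,allow_pickle=True); t=grab_frame('top'); np.save('t9.npy',t,allow_pickle=True)
p=np.load('p.npy')
for s in(1,-1): print(proj(w,C2W(p,[[-.027,s*.1175,.005],[-.06,s*.1175,0],[-.025,s*.1175,.014]])).round(0).tolist(), proj(t,C2W(p,[[-.027,s*.1175,.005],[-.06,s*.1175,0],[-.025,s*.1175,.014]])).round(1).tolist())
for s in (1,-1): # top-view grey profile down each catch
    c=int(round(proj(t,C2W(p,[[-.03,s*.1175,.005]]))[0,0])); print(c,t['pixels'][222:260,c-1:c+2].mean((1,2)).round(0).astype(int).tolist())
E
```

```text
t 24.68 TCP [-9.9  3.5  8.8] F [-23.7 -11.4  21.2] mom [-3.23  8.9   3.65] rot [ 2.621  0.544 -3.123] w 0.0289
[[329.0, 385.0], [374.0, 378.0], [327.0, 398.0]] [[200.1, 233.4], [201.6, 243.5], [199.2, 233.9]]
[[385.0, 22.0], [507.0, 22.0], [383.0, 35.0]] [[284.0, 234.0], [284.4, 244.3], [283.7, 234.6]]
200 [88, 90, 88, 83, 79, 75, 75, 84, 110, 146, 176, 176, 140, 112, 116, 127, 132, 131, 126, 121, 124, 133, 120, 104, 124, 146, 147, 138, 136, 140, 145, 149, 146, 141, 139, 143, 153, 153]
284 [57, 63, 69, 75, 82, 89, 95, 99, 102, 106, 110, 112, 113, 114, 117, 119, 121, 117, 107, 96, 86, 87, 92, 89, 80, 71, 66, 65, 65, 66, 67, 67, 67, 68, 68, 68, 69, 68]
```

Firm stop at x = -9.9 mm with about 24 N, so the walls are reached (h ≈ 5). I'll relax and test the catches by drawing gently back.

```bash
python3 -m inch '0 0 0 0 0 -0.8 0;0 0 0 0 0 -0.8 0;0 0 0 0 0 -0.8 0'>/dev/null; python3 st.py
python3 -m inch '0 -0.2 0 -0.12 0 -0.3 0;0 -0.4 0 -0.2 0 -0.3 0;0 -0.4 0 -0.2 0 -0.3 0'>/dev/null; python3 st.py
```

```text
t 25.15 TCP [-11.7   3.5   8.9] F [-5.3 -3.5  7.4] mom [-1.55  2.92  0.61] rot [ 2.621  0.555 -3.123] w 0.029
t 25.52 TCP [-12.1   3.3   9. ] F [ 7.2  0.7 -2.1] mom [-0.69 -0.78 -1.29] rot [ 2.621  0.566 -3.126] w 0.029
```

The draw-back test is clear. The bar stops after 2.2 mm with about 10 N resistance, the catches' 8 N upward push has gone, and the moments match an even load, so both catches are up. I'll nudge it home, settle it on the seats and release slowly.

```bash
python3 -m inch '0 0.2 -0.05 0.12 0 0.4 -0.2;0 0.4 -0.1 0.18 0 0.2 -0.2;0 0.4 -0.1 0.18 0 0.2 -0.2'>/dev/null; python3 st.py
python3 -m inch '0 -0.05 0 -0.05 0 -0.4 0;0 -0.05 0 -0.05 0 -0.4 0;0.5 -0.05 0 -0.05 0 -0.4 0;1 -0.05 0 -0.05 0 -0.4 0;1 -0.05 0 -0.05 0 -0.4 0;1 -0.05 0 -0.05 0 -0.4 0;1 -0.05 0 -0.05 0 -0.4 0;1 -0.05 0 -0.05 0 -0.4 0'>/dev/null; python3 st.py
```

```text
t 25.9 TCP [-10.5   3.2   8.8] F [-5.   0.   9.5] mom [-0.63  3.13  1.59] rot [ 2.619  0.558 -3.128] w 0.0288
t 26.9 TCP [-11.2   3.2   8.6] F [ 0.5 -0.3 -0.5] mom [-1.61  1.48 -0.03] rot [ 2.619  0.565 -3.128] w 0.0834
```

```bash
python3 -m inch '1 -0.8 0 1.3 0 0 0;1 -2.5 0 4 0 0 0;1 -5.5 0 8.5 0 0 0;1 -9 0 12 0 0 0;1 -12 0 15 0 9 0;1 -14 0 18 0 18 0;1 -14 0 18 0 18 0'; python3 st.py; cat > chk.py <<'E'
from h import *
p=np.load('p.npy');M=C2W(p,np.eye(3))-C2W(p,np.zeros((3,3)))
for n in ('wrist','top','scene'):
    f=grab_frame(n); save(f,'end_'+n+'.png')
    for a in regions_of(n,'long_bar')[:2]:
        m=a['pixels'].astype(np.uint8); cs=max(cv2.findContours(m,0,1)[0],key=cv2.contourArea).reshape(-1,2)
        c,d=ray(f,cs);c=(c-C2W(p,[0,0,0]))@M.T;d=d@M.T; q=((c+d*((.014-c[2])/d[:,2])[:,None])*1000)[:,:2].astype(np.float32)
        r=cv2.minAreaRect(q); print(n,round(a['p'],2),np.round(a['bbox']),'ctr',np.round(r[0],1),'size',np.round(r[1],1),round(r[2],2),'y',q[:,1].min().round(1),q[:,1].max().round(1))
    for k in('short_bar','mug','sponge','bottle','brush','float'):
        if n=='top':
            r=pinpoint(n,k); print(k,np.round(r[0]['location'],1) if r else None,end=' ')
E
python3 chk.py
```

```text
t: 27.78
eef_pos: [0.4355, 0.0913, 0.2897]
ee_rot: [2.615, 0.254, -3.129]
force: [0.3, 0.0, -1.2]
width: 0.0877
t 27.77 TCP [-31.7   3.5 237.6] F [-0.4  0.  -1.2] mom [-1.64  0.61 -0.06] rot [ 2.615  0.254 -3.129] w 0.0877
top 0.83 [186. 222. 297. 234.] ctr [-9.8  1.9] size [ 35.5 301.8] 0.41 y -149.0 152.8
short_bar [338.1 280.3] mug [320.3 176.8] sponge [361.6 190.9] bottle [410.2 196.4] brush None float [441.  228.3] scene 0.97 [344. 219. 441. 245.] ctr [20.5 -4.3] size [231.3 123.1] 85.57 y -123.8 114.9
scene 0.59 [216. 261. 250. 345.] ctr [ 207.5 -500.1] size [ 60.2 710.6] 86.17 y -539.3 -464.3
```

```bash
python3 -c "
from station import arm
print(arm.job_done())"
```

```text
the job is handed in; nothing more can be done
None
```

The long bar is home in both hooks with both catches up behind it, by all my measurements. I handed the job in at about 28 s on the robot's clock, with the gripper open and well clear of the stand.

**What I did:** I picked up the bar, but a joint limit made it impossible to hold the tool square to the slope at the stand. I set the bar down on free bench, regripped it with a 30° sideways lean, and found the seat height by light contact. Then I pushed it up the slope until it met the walls, at about 24 N (h ≈ 5 mm).

**Last checks:**
- **Catches:** drawn back gently, the bar stopped after about 2 mm against roughly 10 N. The upward spring push had gone, and the moments matched an even load on both sides. This is from forces; I did not confirm it by eye, because all 12 picture views were used by then.
- **Position:** after release the top camera put the bar's centre at cradle x = -9.8 mm. It is 1.5 to 2 mm left of centre, within 0.2° of parallel to the tile's top edge. I have no picture confirming it lies flat; the grip height at release matched the seat contact.
- **Other things on the bench:** the short bar, mug, sponge, bottle and float showed no real movement (network readings shifted by at most about 4 pixels, 0.2 to 3.5 of them noise-like). The brush was not detected in that last top image; I did not touch it.

**What disagreed:** my first automatic fit of the tile outline was wrong, so I replaced it with hand-read points. At the end the wrist camera did not find the bar, and the scene camera's reading of it was unusable.

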